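# Push the stray bowl into its place in the holder

## Robot

A 6-joint arm with a two-finger parallel gripper is mounted at the origin on a cart in front of the work surface, level with it; the furniture and walls round the work are solid. World frame = base frame: x ahead of the robot, y to its left, z up, the work surface at z = 0. Lengths are in m, angles in degrees, forces in N, time in s.
With the tool pointing down it reaches from about 0.4 to 0.925 m from the base axis. Payload 3.4 kg.
Tool frame: the origin (TCP) lies at the centre of the arm's flange, where the gripper is bolted on; the fingertips stand 173 mm ahead of it and the grasp point (between the pads) lies 155 mm ahead of it; z points along the fingers, y is the line along which they close (so a half turn about z gives the same grasp; the last joint's range is limited). The gripper opens to 85 mm and grips with 20 to 120 N. Pads are 22 mm wide; open, the fingers measure 114 mm over their backs; the gripper's body (76 mm by 85 mm) begins 54 mm behind the grasp point. The pads swing forward as they close: fully open they stand 13 mm farther back than shut.
Start: joints at [-4.211, 17.578, 86.31, -0, 76.112, -4.211], TCP at [0.575, -0, 0.405] pointing down, gripper open.
Joint ranges: [-179.03, 179.03], [-60, 130.46], [8.19, 133.38], [-81.62, 261.62], [5.75, 156.47], [-153.77, 153.77]. Speed limits (degrees/s): [147.25, 147.25, 180, 180, 180, 180].

## Interface

Orientations are given as a 3x3 rotation matrix whose columns are the frame's x, y, z axes.
In Python, from rig import status, eyes, order gives the robot as it stands.
- The arm moves only by the tool servo_tool, never from a script. Its argument "series" is one flat list of numbers, 6 for each row, row after row: the shift along the world's x, y, z scaled (see below), then the turn, a rotation vector about the world's x, y, z scaled (see below). In form: [x, y, z, rx, ry, rz, x, y, z, rx, ry, rz, ...]. A call has exactly 8 rows; each row shifts and turns the commanded pose from where the row before left it; what a row does not reach is not made up. The controller multiplies each number of a shift by 0.025 m and each number of a turn by 0.08 rad. A row lasts 1/8 s, in which the tool goes at most 62.5 mm and 10.7 degrees, less where a joint would pass 70% of its speed; a pose out of reach is approached as far as the arm can. A call with a number of a shift or a turn outside -1 to 1 is refused whole. A call with a gripper value outside its range is refused whole. "fingers" is the opening, from 0 (shut) to 1 (fully open), set as the call begins (left out, the last holds). The fingers move at their own pace and stop on an object; the grip force is fixed at half the most. Time passes only in rows, so rows that do not move let the fingers close, or fill a call up. It gives the time, the measured TCP pose, the force, the opening and the grip force at its end, in the units of the state.
- status.state(): the state, without advancing time (a new reading comes with each control period).
- eyes.read_camera(name): name is "scene" or "side" or "wrist"; returns a dict with "color" (420x560x3 uint8, blue, green, red), "fov_y" (degrees; the focal length in pixels is half the picture's height over the tangent of half this angle, whatever the lens; pixels are square), "cx", "cy" (the principal point, pixels), "world_to_cam" (4x4, takes a point from world to camera coordinates). Camera axes: x right, y down, z forward; pixel columns grow to the right and rows downward; lengths in m; the calibration is good to about 2 mm. A picture is of the moment at which its call begins. There is no depth.
- order.job_done(): hands the job in; it is judged then, once.
Trained networks look in a picture, given as the dict that the camera call returned (one of the last four; its "shot" number tells which), for a name from the list of things; names that differ only in an ending like _2 or _b are one class to them, and where a whole thing is asked for, a point or a joint stands for the part that bears it (a point fixed in the world has none). Each returns a list of dicts, best first, with "score" (0 to 1); they miss things now and then, are a little off and sometimes report something else, mostly with a low value. They report only what shows in the picture. A call takes as long as a camera call. They do not tell look-alikes from the thing itself.
- eyes.look_for(picture, target): "bbox" ([left, top, width, height] in pixels, round what is visible of it).
- eyes.cut_out(picture, target): "region" (420x560 bool, what is visible of it) and "bbox" ([left, top, width, height] in pixels, round what is visible of it).
The state is a dict: "time_s": time; "qpos": joint angles; "joint_velocities": joint speeds; "joint_torque": joint torques, N m; "position": TCP position; "eef_rot": TCP orientation; "wrist_force": force on the tool from outside, world axes, zero at the start; "torque": the same for the moment, N m; "grip_width": opening from 0.0 (shut) to 1.0 (fully open); "grasp_force": force on a finger pad.
Only numpy, scipy, OpenCV 4.12 (cv2) and the standard library are available. Lean on these libraries where they do the work, as an engineer would, in place of code of your own. Each camera call takes 0.05 s, during which the arm holds its last target. There are 200 camera calls.

## Task

One of the two white bowls has been left out on the worktop, in front of the wooden bowl holder. With your fingers gently push it along the worktop into the empty bay of the holder, the one with the round cork pad, until it stands fully home against the back board. Do not squeeze it, lift it or tip it, and leave the other bowl and everything else where they are.

Things in the scene. Friction and masses are not known exactly. Their poses are not given: they have to be found in the camera images.
- bowl_stray: the bowl to push: a plain white round bowl, 88 mm across its rim, 45 mm high, foot 58 mm across, walls flaring up to the rim, empty, 0.2 to 0.31 kg, loose on the worktop between the robot and the holder. Fingers beside it touch it at its rim. Origin at the centre of its underside, z up.
- bowl_home: an identical bowl that already stands in the other bay of the holder, loose; leave it there. Origin at the centre of its underside.
- pad: thin round cork pad, 68 mm across, lying flush with the worktop (no step) in the empty bay. Origin at its centre: the bowl's centre stands here when it is home, its rim then within 3 mm of the back board.
- holder: fixed wooden bowl holder without a floor: back board 232 mm long, 87 mm high, and three walls 8 mm thick, 45 mm high that stand out 40 mm towards the robot, making two open-fronted bays 104 mm wide. Origin on the worktop midway between the two bowl places (y = +56 and -56 mm). x points into the bays, board face at x = +46.5 mm; y runs along the board; z up.
- garlic: a garlic bulb 60 mm across and 59 mm high on the left edge of the range, near its front; leave alone. Origin at the centre of its underside.
- candle: a tea light 38 mm across and 15 mm high near the front edge; leave alone. Origin at the centre of its underside.
- pepper_mill: a wooden pepper mill 58 mm across and 170 mm high at the front left; leave alone. Origin at the centre of its underside.
- berry_pot: a small painted pot with a lid, 66 mm across and 83 mm high, on the left edge of the range, to the right of the work; leave alone. Origin at the centre of its underside.
- salt_shaker: a salt shaker 44 mm across and 90 mm high on the left edge of the range, farther back; leave alone. Origin at the centre of its underside.
There are look-alikes about, which are no part of the job. Leave any yellow look-alike of the bowl_stray alone.

How it is judged (in metres and radians):
At the end, for the whole second after the job is handed in: The stray bowl stands upright (within 0.06 rad) on the worktop and at rest in the bay with the cork pad, against the back board (gap under 8 mm) and within 14 mm of the pad's centre; the other bowl has moved less than 20 mm and the other things less than 30 mm (x of bowl_stray in the frame of holder above -0.006 m and horizontal distance between bowl_stray and pad below 0.014 m and angle between bowl_stray's own z axis and vertical below 0.06 rad and height (world z) of bowl_stray below 0.004 m and linear speed of bowl_stray below 0.01 m/s and distance of bowl_home from where it was at the start of the episode below 0.02 m and distance of each of garlic, candle, pepper_mill, berry_pot, salt_shaker from where it was at the start of the episode below 0.03 m); the robot touches nothing.
It fails at once if the bowl is lifted off the worktop (height (world z) of bowl_stray above 0.012 m).
It fails at once if the bowl is tipped (angle between bowl_stray's own z axis and vertical above 0.35 rad).
It fails at once if the bowl is squeezed or pressed hard (contact force between the fingers and bowl_stray above 30 N).
It fails at once if the bowl already in the holder is disturbed (distance of bowl_home from where it was at the start of the episode above 0.02 m).
It fails at once if one of the other things is moved by more than 30 mm (distance of any of garlic, candle, pepper_mill, berry_pot, salt_shaker from where it was at the start of the episode above 0.03 m).
It also fails if it takes over 58 s, if anything falls off the work surface, if the arm or the gripper's body presses on something with over 40 N, if the wrist force passes 120 N, or if a joint passes its speed limit or range.

## Working session

There is one attempt and no reset: what is moved stays moved. The work goes in short steps, Python scripts to look and compute and a tool call to move; the robot and the scene stay as the last step left them, time stands still between calls to the robot, and variables do not carry over. Pictures are saved under pics/ and viewed, at most 10 in all, crops included, and the job is handed in when it is done.

Besides the shell and the picture viewer there is one more tool, called by a JSON object that holds its "method" and its "body". servo_tool: Moves the arm, as the interface text tells. Shifts and turns lie within -1 to 1; 1 stands for 0.025 m of shift or 0.08 rad of turn. Its arguments: {"type":"object","properties":{"series":{"type":"array"},"fingers":{"type":"number"}},"required":["series"]}

```bash
mkdir -p pics; cat > h.py <<'E'
import numpy as np,cv2
from rig import status,eyes,order
def ray(p,u,v):
    f=p["color"].shape[0]/2/np.tan(np.radians(p["fov_y"])/2)
    M=np.array(p["world_to_cam"]);R=M[:3,:3];t=M[:3,3]
    return -R.T@t, R.T@np.array([(u-p["cx"])/f,(v-p["cy"])/f,1])
def atz(p,u,v,z):
    o,d=ray(p,u,v);return o+d*(z-o[2])/d[2]
def proj(p,X):
    f=p["color"].shape[0]/2/np.tan(np.radians(p["fov_y"])/2)
    M=np.array(p["world_to_cam"]);c=M[:3,:3]@np.array(X)+M[:3,3]
    return c[0]/c[2]*f+p["cx"],c[1]/c[2]*f+p["cy"]
E
python3 - <<'E'
from h import *
np.set_printoptions(precision=3,suppress=True)
for n in("scene","side"):
    p=eyes.read_camera(n);cv2.imwrite(f"pics/{n}0.png",p["color"])
    print(n,ray(p,280,210))
    for t in("bowl_stray","pad","holder","garlic","candle","pepper_mill","berry_pot","salt_shaker"):
        for r in eyes.look_for(p,t)[:3]:
            l,tp,w,h=r["bbox"]
            print(t,round(r["score"],2),np.array(r["bbox"]).round(),atz(p,l+w/2,tp+h/2,.03 if t!="pad" else 0)[:2])
E
```

```text
scene (array([ 0.037, -0.316,  0.837]), array([ 0.453,  0.417, -0.788]))
bowl_stray 0.89 [222. 240.  50.  49.] [0.372 0.073]
bowl_stray 0.58 [218. 181.  46.  41.] [0.467 0.182]
bowl_stray 0.19 [191. 226.  18.  19.] [0.36 0.18]
pad 0.59 [301. 164.  29.  26.] [0.63  0.129]
holder 0.93 [241. 104. 112.  80.] [0.655 0.2  ]
garlic 0.85 [302. 288.  37.  38.] [ 0.394 -0.076]
candle 0.57 [195. 229.  14.  16.] [0.36  0.176]
pepper_mill 0.64 [109. 160.  48.  73.] [0.337 0.347]
berry_pot 0.88 [366. 229.  41.  42.] [ 0.56  -0.092]
berry_pot 0.59 [241. 104. 110.  78.] [0.655 0.204]
salt_shaker 0.74 [405. 176.  27.  41.] [ 0.701 -0.067]
side (array([ 0.044, -0.409,  0.548]), array([ 0.551,  0.584, -0.597]))
bowl_stray 0.69 [206. 182.  47.  36.] [0.47  0.186]
bowl_stray 0.59 [196. 226.  57.  45.] [0.377 0.077]
pad 0.94 [292. 187.  34.  19.] [0.628 0.124]
pad 0.74 [246. 151.  40.  31.] [0.637 0.274]
holder 0.98 [244. 127. 105.  79.] [0.656 0.192]
garlic 0.64 [282. 281.  30.  35.] [ 0.393 -0.082]
candle 0.54 [177. 219.  17.  21.] [0.355 0.161]
pepper_mill 0.87 [101. 133.  46.  84.] [0.354 0.393]
berry_pot 0.95 [354. 224.  38.  51.] [ 0.569 -0.088]
salt_shaker 0.82 [391. 188.  30.  49.] [ 0.701 -0.059]
```

```bash
python3 -c "
import cv2
a=cv2.imread('pics/scene0.png')[90:350,90:450];b=cv2.imread('pics/side0.png')[110:330,90:450]
cv2.imwrite('pics/a.png',cv2.resize(a,None,fx=2.2,fy=2.2,interpolation=2))
cv2.imwrite('pics/b.png',cv2.resize(b,None,fx=2.2,fy=2.2,interpolation=2))"
```

```text
(no output)
```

View pics/a.png

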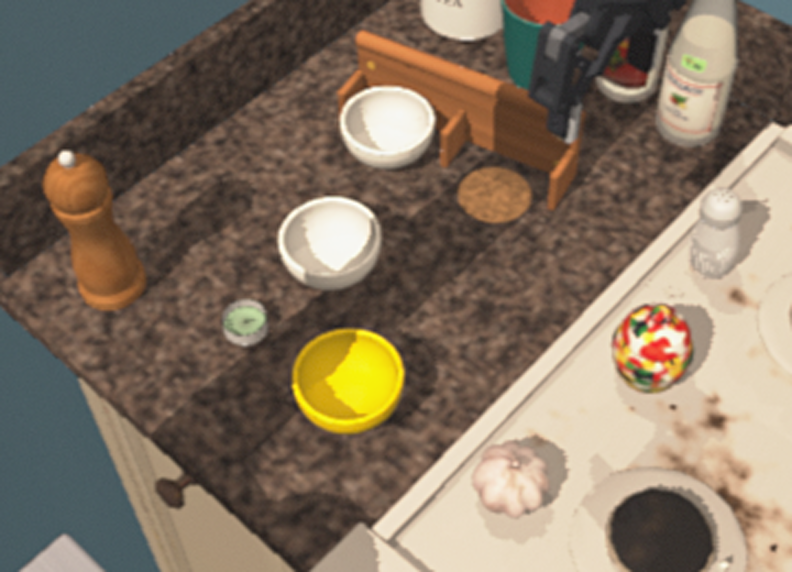

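View pics/b.png

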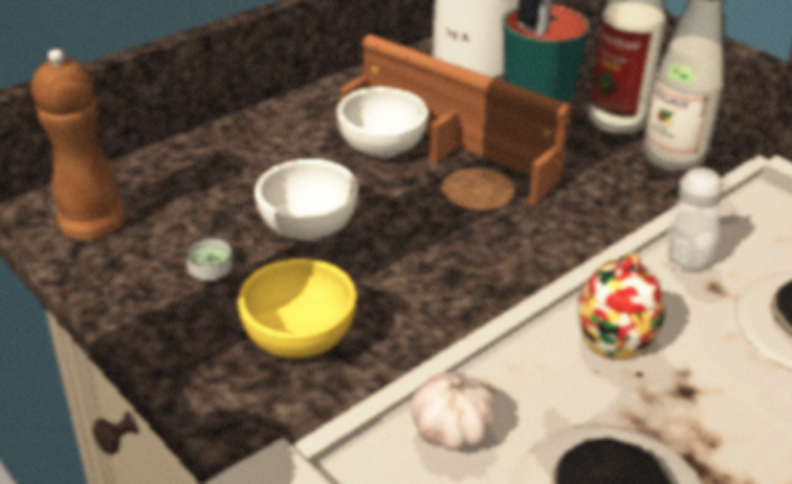

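Three bowl candidates show in the scene picture. The yellow one at (247,264) is a look-alike. The white one at (266,147) already stands in the holder. The white one at (241,201) is on the open worktop, so it is the stray. The cork pad is at (315,178), in the right bay.

```bash
cat >> h.py <<'E'
from scipy.optimize import minimize
A=np.linspace(0,2*np.pi,48)
def circ(x,y,r,z): return np.c_[x+r*np.cos(A),y+r*np.sin(A),0*A+z]
def sil(p,P):
    h=cv2.convexHull(np.array([proj(p,q) for q in P],np.float32)*16)
    m=np.zeros(p["color"].shape[:2],np.uint8)
    cv2.fillPoly(m,[h.astype(np.int32)],255,cv2.LINE_AA,4);return m/255.
def fit(obs,shape,x0):
    def c(x):
        s=0
        for p,m in obs:
            a=sil(p,shape(*x));s+=1-np.minimum(a,m).sum()/np.maximum(a,m).sum()
        return s/len(obs)
    r=minimize(c,x0,method="Nelder-Mead",options=dict(initial_simplex=[[x0[0],x0[1]],[x0[0]+.01,x0[1]],[x0[0],x0[1]+.01]],xatol=1e-4))
    return r.x,r.fun
bowl=lambda x,y:np.r_[circ(x,y,.044,.045),circ(x,y,.029,0)]
pad=lambda x,y:circ(x,y,.034,0)
def find(p,t,xy,shape):
    # region of the detection nearest to xy
    u=np.array(proj(p,[*xy,.02]))
    c=[(np.hypot(*(np.array(r["bbox"][:2])+np.array(r["bbox"][2:])/2-u)),r) for r in eyes.cut_out(p,t)]
    c=[q for q in c if q[0]<18]
    return min(c,key=lambda q:q[0])[1]["region"].astype(float) if c else None
E
cat > m.py <<'E'
from h import *
np.set_printoptions(precision=4,suppress=True)
ps=[eyes.read_camera(n) for n in("scene","side")]
for nm,t,xy,s in(("stray","bowl_stray",(.46,.18),bowl),("home","bowl_home",(.64,.25),bowl),("pad","pad",(.62,.125),pad)):
    o=[(p,m) for p in ps if (m:=find(p,t,xy,s)) is not None]
    print(nm,[fit([q],s,xy) for q in o],fit(o,s,xy) if o else None)
for p in ps:
    g=find(p,"candle",(.36,.17),None)
    if g is not None:
        v,u=np.nonzero(g);print("candle",atz(p,u.mean(),v.mean(),.008))
E
python3 m.py; python3 - <<'E'
from h import *
# holder features by hand: board top edge ends (z=.087), wall front feet
for n,c,L in(("scene",(90,90),[((361,36),.087),((578,102),.087),((446,163),0),((556,204),0)]),("side",(90,110),[((368,38),.087),((567,107),.087),((437,161),0),((535,199),0)])):
    p=eyes.read_camera(n)
    for (u,v),z in L: print(n,atz(p,c[0]+u/2.2,c[1]+v/2.2,z).round(3))
E
```

```text
stray [(array([0.4625, 0.1803]), np.float64(0.11490455915418862))] (array([0.4625, 0.1803]), np.float64(0.11490455915418862))
home [(array([0.6003, 0.2391]), np.float64(0.11151122245746992)), (array([0.603 , 0.2431]), np.float64(0.16422082223634216))] (array([0.6008, 0.2388]), np.float64(0.13921033759663742))
pad [(array([0.6267, 0.1301]), np.float64(0.08442389997865662)), (array([0.6308, 0.1287]), np.float64(0.07372642143465213))] (array([0.6283, 0.1283]), np.float64(0.10588386871882904))
candle [0.3687 0.1933 0.008 ]
candle [0.3712 0.1919 0.008 ]
scene [0.636 0.303 0.087]
scene [0.699 0.095 0.087]
scene [0.627 0.188 0.   ]
scene [0.655 0.077 0.   ]
side [0.637 0.303 0.087]
side [0.688 0.083 0.087]
side [0.63  0.188 0.   ]
side [0.656 0.082 0.   ]
```

```bash
python3 -c "
from h import *
s=status.state();print(s['time_s'],s['position'],np.round(s['eef_rot'],3),s['grip_width'])"
```

```text
1.5 [ 5.75020483e-01 -1.50502994e-05  4.04695849e-01] [[-0.  1. -0.]
 [ 1.  0.  0.]
 [ 0. -0. -1.]] 1.0008832464272783
```

{"method": "servo_tool", "body": {"series": [-0.88, 1, 0, 0, 0, 1, -0.88, 1, 0, 0, 0, 1, -0.88, 1, 0, 0, 0, 1, -0.88, 1, 0, 0, 0, 1, -0.88, 1, 0, 0, 0, 1, -0.88, 1, 0, 0, 0, 1, -0.88, 1, 0, 0, 0, 1, -0.88, 1, 0, 0, 0, 1], "fingers": 0.5}}

```text
time_s: 2.5
position: [0.3982, 0.2007, 0.4049]
eef_rot: [[-0.599, 0.801, 0.0], [0.801, 0.599, 0.0], [-0.0, 0.001, -1.0]]
wrist_force: [-0.5, 1.0, -0.2]
grip_width: 0.501
grasp_force: 0.0
```

{"method": "servo_tool", "body": {"series": [0, 0.4, 0, 0, 0, 0.8, 0, 0.4, -0.6, 0, 0, 0.8, 0, 0, -0.6, 0, 0, 0.8, 0, 0, -0.6, 0, 0, 0.8, 0, 0, -0.6, 0, 0, 0.8, 0, 0, -0.6, 0, 0, 0.72, 0, 0, -0.6, 0, 0, 0, 0, 0, 0, 0, 0, 0]}}

```text
time_s: 3.5
position: [0.3986, 0.2198, 0.3139]
eef_rot: [[-0.851, 0.525, -0.002], [0.525, 0.851, -0.001], [0.001, -0.002, -1.0]]
wrist_force: [-0.9, 0.2, 0.2]
grip_width: 0.501
grasp_force: 0.0
```

```bash
python3 m.py; python3 -c "
from h import *
s=status.state();print(s['time_s'],s['position'],np.round(s['eef_rot'],3),s['grip_width'],s['wrist_force'])
p=eyes.read_camera('wrist');cv2.imwrite('pics/w1.png',p['color'])
m=find(p,'bowl_stray',(.4625,.1803),bowl)
if m is not None: print(fit([(p,m)],bowl,(.4625,.1803)))"
```

```text
stray [(array([0.4654, 0.181 ]), np.float64(0.09137035096405755)), (array([0.466 , 0.1799]), np.float64(0.12873457325262738))] (array([0.4656, 0.1806]), np.float64(0.11087394100443071))
home [(array([0.5995, 0.2399]), np.float64(0.1146285276582123)), (array([0.6036, 0.2401]), np.float64(0.13707497725265838))] (array([0.6031, 0.2407]), np.float64(0.12973486650421057))
pad [(array([0.6268, 0.1274]), np.float64(0.05413780031535498)), (array([0.6305, 0.1305]), np.float64(0.08446132127462003))] (array([0.6281, 0.1277]), np.float64(0.08471588769530103))
candle [0.369  0.1923 0.008 ]
candle [0.3715 0.1922 0.008 ]
4.0 [0.39904673 0.22001244 0.31499962] [[-0.851  0.525  0.001]
 [ 0.525  0.851  0.   ]
 [-0.     0.001 -1.   ]] 0.5035922434983789 [0.29432318 0.11165231 0.84611264]
(array([0.46422722, 0.18437174]), np.float64(0.0881009137862534))
```

View pics/w1.png

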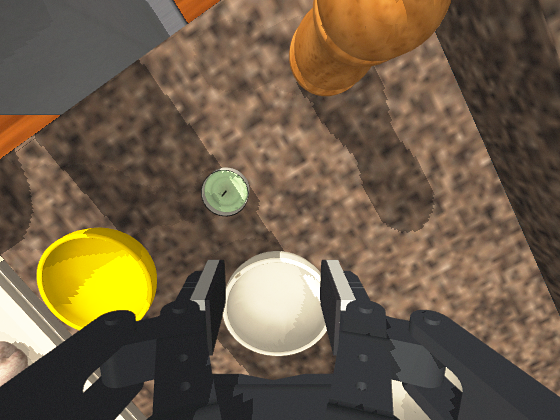

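The wrist view shows the white bowl centred between the fingers at (275,303). The candle is at (225,192) and the yellow bowl at (97,280). I'll go down with the tips above candle height, then push.

{"method": "servo_tool", "body": {"series": [0, 0, -0.6, 0, 0, 0, 0, 0, -0.6, 0, 0, 0, 0, 0, -0.6, 0, 0, 0, 0, 0, -0.6, 0, 0, 0, 0, 0, -0.6, 0, 0, 0, 0, 0, -0.6, 0, 0, 0, 0, 0, -0.6, 0, 0, 0, 0, 0, -0.6, 0, 0, 0]}}

```text
time_s: 5.1
position: [0.3992, 0.2201, 0.1943]
eef_rot: [[-0.851, 0.525, 0.0], [0.525, 0.851, 0.0], [-0.0, 0.0, -1.0]]
wrist_force: [0.1, -0.7, -0.5]
grip_width: 0.497
grasp_force: 0.0
```

```bash
python3 -c "
from h import *
s=status.state();print(s['time_s'],s['position'],s['wrist_force'])
p=eyes.read_camera('side');c=p['color'][130:300,130:330];cv2.imwrite('pics/s1.png',cv2.resize(c,None,fx=3.4,fy=3.4,interpolation=2))"
```

```text
5.1 [0.39920991 0.22005397 0.19427157] [ 0.05027147 -0.6934129  -0.48755257]
```

View pics/s1.png

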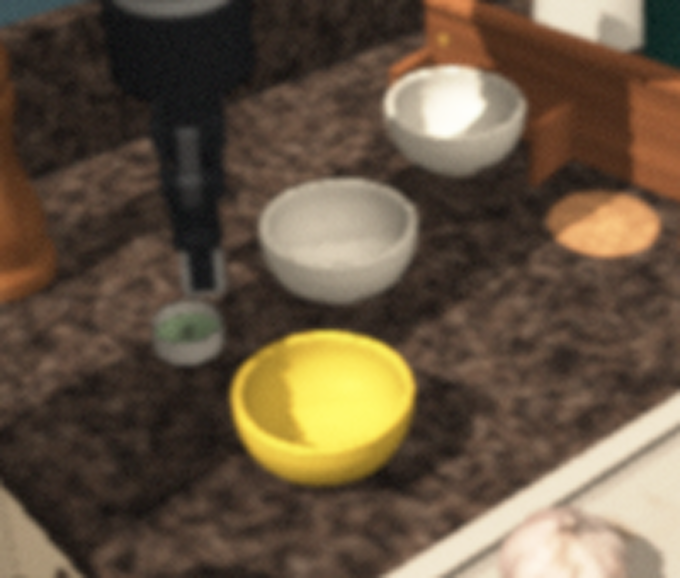

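{"method": "servo_tool", "body": {"series": [0.4, -0.25, 0, 0, 0, 0, 0.4, -0.25, 0, 0, 0, 0, 0.16, -0.1, 0, 0, 0, 0, 0.16, -0.1, 0, 0, 0, 0, 0.24, -0.15, 0, 0, 0, 0, 0.32, -0.2, 0, 0, 0, 0, 0.32, -0.2, 0, 0, 0, 0, 0.32, -0.2, 0, 0, 0, 0]}}

```text
time_s: 6.15
position: [0.4575, 0.1833, 0.1947]
eef_rot: [[-0.851, 0.525, -0.0], [0.525, 0.851, -0.0], [0.0, -0.0, -1.0]]
wrist_force: [-1.7, 1.0, 3.0]
grip_width: 0.504
grasp_force: 1.3
```

```bash
python3 m.py; python3 -c "
from h import *
s=status.state();print(s['time_s'],s['position'],s['wrist_force'])"
```

```text
stray [] None
home [(array([0.6041, 0.2397]), np.float64(0.2024990981891639)), (array([0.6021, 0.2388]), np.float64(0.13876620506531878))] (array([0.6037, 0.24  ]), np.float64(0.17135428479779263))
pad [(array([0.6302, 0.1307]), np.float64(0.09117495529896646))] (array([0.6302, 0.1307]), np.float64(0.09117495529896646))
candle [0.3694 0.1925 0.008 ]
candle [0.3718 0.1923 0.008 ]
6.65 [0.45689121 0.18383363 0.19469465] [-0.06873458  0.49649142  0.39035039]
```

{"method": "servo_tool", "body": {"series": [0.24, -0.15, 0, 0, 0, 0, 0.4, -0.25, 0, 0, 0, 0, 0.48, -0.3, 0, 0, 0, 0, 0.48, -0.3, 0, 0, 0, 0, 0.48, -0.3, 0, 0, 0, 0, 0.4, -0.25, 0, 0, 0, 0, 0.24, -0.15, 0, 0, 0, 0, 0, 0, 0, 0, 0, 0]}}

```text
time_s: 7.65
position: [0.5257, 0.1409, 0.1947]
eef_rot: [[-0.851, 0.526, 0.001], [0.526, 0.851, -0.0], [-0.001, 0.0, -1.0]]
wrist_force: [-0.2, 0.9, -0.1]
grip_width: 0.499
grasp_force: 0.0
```

```bash
sed -i 's/(\.46,\.18)/(.57,.114)/' m.py; python3 m.py; python3 -c "
from h import *
s=status.state();print(s['time_s'],s['position'],s['wrist_force'])
p=eyes.read_camera('side');c=p['color'][130:300,130:370];cv2.imwrite('pics/s2.png',cv2.resize(c,None,fx=3.2,fy=3.2,interpolation=2))"
```

```text
stray [(array([0.5659, 0.1124]), np.float64(0.2754167880937787)), (array([0.5729, 0.1156]), np.float64(0.23578533980877048))] (array([0.5695, 0.1132]), np.float64(0.2597970695843462))
home [(array([0.6011, 0.2373]), np.float64(0.7108907505556505))] (array([0.6011, 0.2373]), np.float64(0.7108907505556505))
pad [(array([0.632 , 0.1281]), np.float64(0.7441370044727131)), (array([0.6432, 0.12  ]), np.float64(0.789889680638418))] (array([0.6461, 0.1218]), np.float64(0.7670861968346403))
candle [0.369  0.1927 0.008 ]
candle [0.3713 0.1923 0.008 ]
8.15 [0.52491098 0.14136935 0.19475836] [ 0.05666681  0.63413605 -0.10907722]
```

View pics/s2.png

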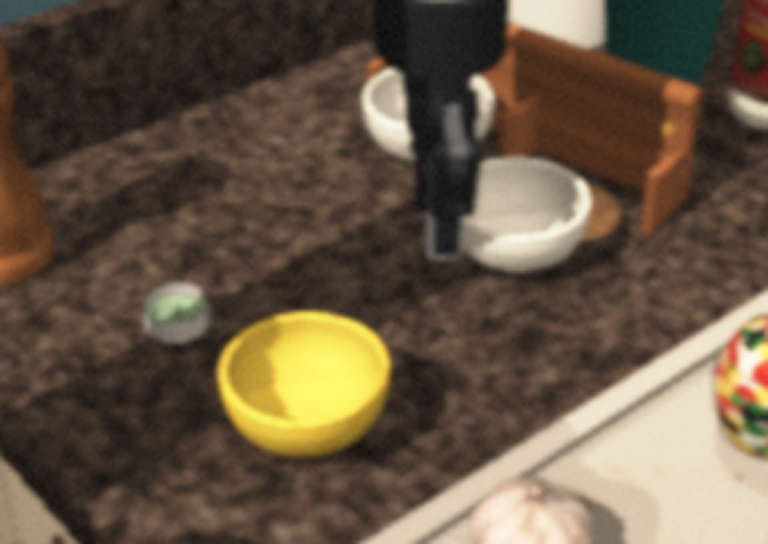

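{"method": "servo_tool", "body": {"series": [-0.42, 0.26, 0, 0, 0, 0, -0.42, 0.26, 0, 0, 0, 0, -0.03, -0.19, 0, 0, 0, 0.82, -0.03, -0.19, 0, 0, 0, 0.82, -0.03, -0.19, 0, 0, 0, 0.82, -0.03, -0.19, 0, 0, 0, 0.82, -0.03, -0.19, 0, 0, 0, 0.82, -0.03, -0.19, 0, 0, 0, 0.82]}}

```text
time_s: 9.2
position: [0.4985, 0.1261, 0.1947]
eef_rot: [[-0.988, 0.156, -0.001], [0.156, 0.988, -0.0], [0.001, -0.0, -1.0]]
wrist_force: [-0.8, 0.3, -0.1]
grip_width: 0.503
grasp_force: 0.0
```

{"method": "servo_tool", "body": {"series": [-0.03, -0.19, 0, 0, 0, 0.82, -0.03, -0.19, 0, 0, 0, 0.82, -0.03, -0.19, 0, 0, 0, 0.82, -0.03, -0.19, 0, 0, 0, 0.82, -0.03, -0.19, 0, 0, 0, 0.82, -0.03, -0.19, 0, 0, 0, 0.82, 0, 0, 0, 0, 0, 0, 0, 0, 0, 0, 0, 0]}}

```text
time_s: 10.2
position: [0.4946, 0.0976, 0.1947]
eef_rot: [[-0.973, -0.231, -0.0], [-0.231, 0.973, 0.0], [0.0, 0.0, -1.0]]
wrist_force: [-0.7, -0.3, -0.0]
grip_width: 0.5
grasp_force: 0.0
```

```bash
python3 m.py; python3 -c "
from h import *
s=status.state();print(s['time_s'],s['position'],np.round(s['eef_rot'],3),s['wrist_force'])
p=eyes.read_camera('scene');c=p['color'][90:270,180:400];cv2.imwrite('pics/s3.png',cv2.resize(c,None,fx=3.2,fy=3.2,interpolation=2))"
```

```text
stray [(array([0.5856, 0.1144]), np.float64(0.7641109751457629)), (array([0.5635, 0.1093]), np.float64(0.7538620697048639))] (array([0.5658, 0.1119]), np.float64(0.7620295480400349))
home [] None
pad [(array([0.6456, 0.1257]), np.float64(0.7396024297873074)), (array([0.6432, 0.12  ]), np.float64(0.8093443398385645))] (array([0.6407, 0.1269]), np.float64(0.7751878434513871))
candle [0.3685 0.1932 0.008 ]
candle [0.3715 0.1927 0.008 ]
10.7 [0.49501957 0.09724888 0.19468851] [[-0.973 -0.232 -0.   ]
 [-0.232  0.973  0.   ]
 [ 0.     0.    -1.   ]] [-0.23094293 -0.0867713   0.32075559]
```

View pics/s3.png

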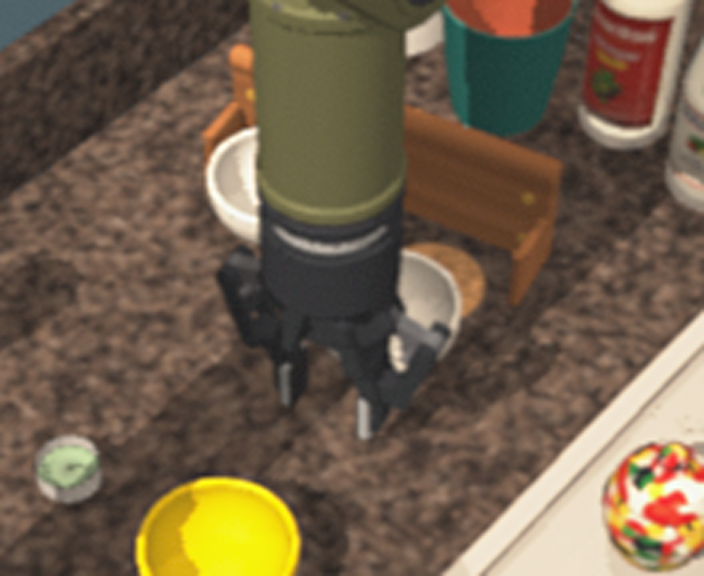

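{"method": "servo_tool", "body": {"series": [0.5, 0.116, 0, 0, 0, 0, 0.4, 0.093, 0, 0, 0, 0, 0.2, 0.046, 0, 0, 0, 0, 0.3, 0.07, 0, 0, 0, 0, 0.5, 0.116, 0, 0, 0, 0, 0.5, 0.116, 0, 0, 0, 0, 0.3, 0.07, 0, 0, 0, 0, 0.2, 0.046, 0, 0, 0, 0]}}

```text
time_s: 11.75
position: [0.5681, 0.1142, 0.1946]
eef_rot: [[-0.973, -0.232, -0.0], [-0.232, 0.973, -0.0], [0.0, -0.0, -1.0]]
wrist_force: [-1.9, -1.0, 0.1]
grip_width: 0.502
grasp_force: 0.9
```

```bash
sed -i 's/(\.57,\.114)/(.615,.126)/' m.py; python3 m.py|head -1; python3 -c "
from h import *
s=status.state();print(s['time_s'],s['position'],s['wrist_force'])
p=eyes.read_camera('side');q=p['color'].copy()
c=cv2.resize(q[120:260,200:400],None,fx=4,fy=4,interpolation=2)
for X,k in(((.6175,.1259),(0,0,255)),):
  pts=[((np.array(proj(p,P))-[200,120])*4).astype(int) for P in circ(*X,.044,.045)]
  cv2.polylines(c,[np.array(pts)],True,k,1)
cv2.imwrite('pics/s4.png',c)"
```

```text
stray [(array([0.612, 0.122]), np.float64(0.7920334084567786)), (array([0.6169, 0.1222]), np.float64(0.6397095679736687))] (array([0.6113, 0.1187]), np.float64(0.7148211750815321))
12.25 [0.56743581 0.114035   0.19477871] [1.04020788 0.00513506 0.09176042]
```

View pics/s4.png

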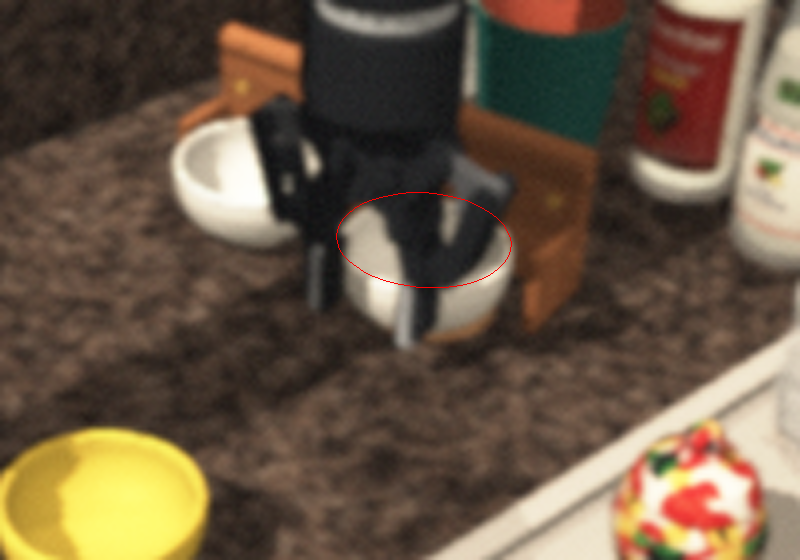

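The red predicted rim at (425,240) lies on the bowl, which is centred in the bay and clear of the right wall. I'll make the last short push, then back off.

{"method": "servo_tool", "body": {"series": [0.1, 0.024, 0, 0, 0, 0, 0.12, 0.029, 0, 0, 0, 0, 0.12, 0.029, 0, 0, 0, 0, 0.08, 0.019, 0, 0, 0, 0, 0, 0, 0, 0, 0, 0, 0, 0, 0, 0, 0, 0, 0, 0, 0, 0, 0, 0, 0, 0, 0, 0, 0, 0]}}

```text
time_s: 13.3
position: [0.5781, 0.1166, 0.1947]
eef_rot: [[-0.973, -0.232, 0.0], [-0.232, 0.973, 0.0], [-0.0, -0.0, -1.0]]
wrist_force: [-0.6, -0.2, 0.2]
grip_width: 0.497
grasp_force: 0.2
```

{"method": "servo_tool", "body": {"series": [-0.2, -0.047, 0, 0, 0, 0, -0.5, -0.12, 0, 0, 0, 0, -0.7, -0.165, 0, 0, 0, 0, -0.7, -0.165, 0.5, 0, 0, 0, -0.7, -0.165, 1, 0, 0, 0, -0.7, -0.165, 1, 0, 0, 0, -0.5, 0, 1, 0, 0, 0, -0.5, 0, 1, 0, 0, 0]}}

```text
time_s: 14.3
position: [0.4639, 0.0956, 0.3087]
eef_rot: [[-0.973, -0.232, 0.001], [-0.232, 0.973, 0.0], [-0.001, -0.0, -1.0]]
wrist_force: [-0.3, 0.4, 0.4]
grip_width: 0.501
grasp_force: 0.0
```

{"method": "servo_tool", "body": {"series": [-0.3, 0.6, 0.8, 0, 0, 0, 0, 0.8, 0.5, 0, 0, 0, 0, 0.8, 0, 0, 0, 0, 0, 0.8, 0, 0, 0, 0, 0, 0.8, 0, 0, 0, 0, 0, 0.8, 0, 0, 0, 0, 0, 0.4, 0, 0, 0, 0, 0, 0, 0, 0, 0, 0]}}

```text
time_s: 15.3
position: [0.4575, 0.221, 0.3401]
eef_rot: [[-0.973, -0.233, 0.0], [-0.233, 0.973, -0.0], [-0.0, -0.0, -1.0]]
wrist_force: [-0.3, -0.0, 0.6]
grip_width: 0.502
grasp_force: 0.0
```

```bash
sed -i 's/(\.615,\.126)/(.627,.128)/' m.py; python3 m.py; python3 -c "
from h import *
s=status.state();print(s['time_s'],s['position'],s['wrist_force'])
o=[]
for n in('scene','side'):
  p=eyes.read_camera(n);u0,v0=(230,90) if n=='scene' else (230,120)
  c=cv2.resize(p['color'][v0:v0+110,u0:u0+140],None,fx=3.5,fy=3.5,interpolation=2)
  pts=[((np.array(proj(p,P))-[u0,v0])*3.5).astype(int) for P in circ(.6285,.1285,.044,.045)]
  cv2.polylines(c,[np.array(pts)],True,(0,0,255),1);o.append(c[:,:400] if 0 else c)
cv2.imwrite('pics/s5.png',cv2.resize(np.hstack(o),(800,314)))"
```

```text
stray [(array([0.6214, 0.124 ]), np.float64(0.11837188269959609)), (array([0.6242, 0.123 ]), np.float64(0.16692733503207102))] (array([0.6226, 0.1236]), np.float64(0.1514138532716756))
home [(array([0.5998, 0.2395]), np.float64(0.1000181933957972)), (array([0.604 , 0.2399]), np.float64(0.14203198703573572))] (array([0.6016, 0.2391]), np.float64(0.12952742384432675))
pad [] None
candle [0.3693 0.1926 0.008 ]
candle [0.3714 0.1924 0.008 ]
15.8 [0.45807317 0.22063186 0.33964906] [-0.31828166  0.49185517 -0.03751765]
```

View pics/s5.png

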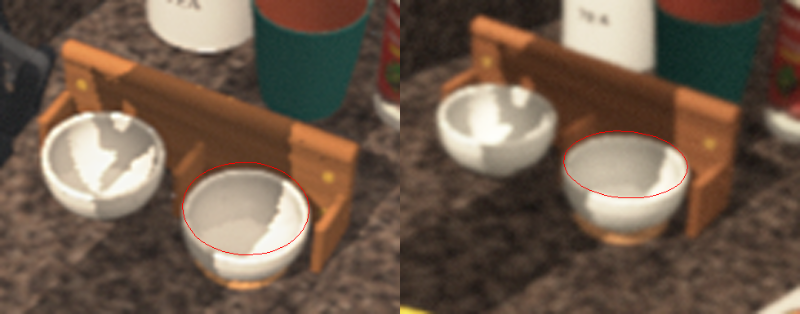

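The bowl in the right bay at (245,210) sits a little in front of the predicted rim, about 6 mm short and 2–3 mm to the right. I'll return for a small corrective nudge.

{"method": "servo_tool", "body": {"series": [0.4575, -0.544, -0.2, 0, 0, 0, 0.4575, -0.544, -0.2, 0, 0, 0, 0.4575, -0.544, -0.2, 0, 0, 0, 0.4575, -0.544, -0.2, 0, 0, 0, 0.4575, -0.544, -0.2, 0, 0, 0, 0.4575, -0.544, -0.2, 0, 0, 0, 0.4575, -0.544, -0.2, 0, 0, 0, 0.4575, -0.544, -0.2, 0, 0, 0]}}

```text
time_s: 16.9
position: [0.5503, 0.1112, 0.2993]
eef_rot: [[-0.973, -0.232, -0.0], [-0.232, 0.973, 0.0], [0.0, 0.0, -1.0]]
wrist_force: [0.1, -1.2, -0.3]
grip_width: 0.501
grasp_force: 0.0
```

{"method": "servo_tool", "body": {"series": [0, 0, -0.6, 0, 0, 0, 0, 0, -0.6, 0, 0, 0, 0, 0, -0.6, 0, 0, 0, 0, 0, -0.6, 0, 0, 0, 0, 0, -0.6, 0, 0, 0, 0, 0, -0.6, 0, 0, 0, 0, 0, -0.6, 0, 0, 0, 0, 0, 0, 0, 0, 0]}}

```text
time_s: 17.9
position: [0.5489, 0.112, 0.1932]
eef_rot: [[-0.973, -0.232, -0.003], [-0.232, 0.973, -0.0], [0.003, 0.0, -1.0]]
wrist_force: [0.0, 0.2, 1.4]
grip_width: 0.5
grasp_force: 0.0
```

{"method": "servo_tool", "body": {"series": [0.4, 0.095, 0, 0, 0, 0, 0.4, 0.09, 0, 0, 0, 0, 0.2, 0.045, 0, 0, 0, 0, 0.1, 0.024, 0, 0, 0, 0, 0.1, 0.024, 0, 0, 0, 0, 0.06, 0.014, 0, 0, 0, 0, 0.06, 0.014, 0, 0, 0, 0, 0, 0, 0, 0, 0, 0]}}

```text
time_s: 18.9
position: [0.5825, 0.1198, 0.1947]
eef_rot: [[-0.973, -0.232, -0.0], [-0.232, 0.973, 0.0], [0.0, 0.0, -1.0]]
wrist_force: [-1.4, -1.0, 1.3]
grip_width: 0.501
grasp_force: 0.7
```

{"method": "servo_tool", "body": {"series": [0.02, 0.005, 0, 0, 0, 0, 0.02, 0.005, 0, 0, 0, 0, 0, 0, 0, 0, 0, 0, 0, 0, 0, 0, 0, 0, 0, 0, 0, 0, 0, 0, 0, 0, 0, 0, 0, 0, 0, 0, 0, 0, 0, 0, 0, 0, 0, 0, 0, 0]}}

```text
time_s: 19.9
position: [0.5835, 0.12, 0.1947]
eef_rot: [[-0.973, -0.232, 0.0], [-0.232, 0.973, 0.0], [-0.0, 0.0, -1.0]]
wrist_force: [-1.7, -0.4, 1.1]
grip_width: 0.498
grasp_force: 0.8
```

{"method": "servo_tool", "body": {"series": [0.02, 0.005, 0, 0, 0, 0, 0.02, 0.005, 0, 0, 0, 0, 0, 0, 0, 0, 0, 0, 0, 0, 0, 0, 0, 0, 0, 0, 0, 0, 0, 0, 0, 0, 0, 0, 0, 0, 0, 0, 0, 0, 0, 0, 0, 0, 0, 0, 0, 0]}}

```text
time_s: 20.9
position: [0.5843, 0.1202, 0.1946]
eef_rot: [[-0.973, -0.232, -0.001], [-0.232, 0.973, -0.0], [0.001, 0.0, -1.0]]
wrist_force: [-3.9, -0.4, 2.7]
grip_width: 0.503
grasp_force: 2.1
```

{"method": "servo_tool", "body": {"series": [0.02, 0.005, 0, 0, 0, 0, 0, 0, 0, 0, 0, 0, 0, 0, 0, 0, 0, 0, 0, 0, 0, 0, 0, 0, 0, 0, 0, 0, 0, 0, 0, 0, 0, 0, 0, 0, 0, 0, 0, 0, 0, 0, 0, 0, 0, 0, 0, 0]}}

```text
time_s: 21.9
position: [0.5844, 0.1203, 0.1946]
eef_rot: [[-0.973, -0.232, -0.002], [-0.232, 0.973, -0.0], [0.002, 0.0, -1.0]]
wrist_force: [-5.8, -0.6, 2.7]
grip_width: 0.502
grasp_force: 2.5
```

Force is rising, so the bowl has met the board. I'll back off and check.

{"method": "servo_tool", "body": {"series": [-0.1, -0.024, 0, 0, 0, 0, -0.4, -0.1, 0, 0, 0, 0, -0.7, -0.165, 0, 0, 0, 0, -0.7, -0.165, 0.5, 0, 0, 0, -0.7, -0.165, 1, 0, 0, 0, -0.7, -0.165, 1, 0, 0, 0, -0.5, 0, 1, 0, 0, 0, -0.5, 0, 1, 0, 0, 0]}}

```text
time_s: 22.9
position: [0.4766, 0.1006, 0.309]
eef_rot: [[-0.973, -0.232, 0.002], [-0.232, 0.973, 0.0], [-0.002, -0.0, -1.0]]
wrist_force: [-0.0, -0.6, 0.6]
grip_width: 0.5
grasp_force: 0.0
```

{"method": "servo_tool", "body": {"series": [-0.3, 0.6, 0.8, 0, 0, 0, 0, 0.8, 0.5, 0, 0, 0, 0, 0.8, 0, 0, 0, 0, 0, 0.8, 0, 0, 0, 0, 0, 0.8, 0, 0, 0, 0, 0, 0.8, 0, 0, 0, 0, 0, 0.4, 0, 0, 0, 0, 0, 0, 0, 0, 0, 0]}}

```text
time_s: 23.9
position: [0.4699, 0.2263, 0.3399]
eef_rot: [[-0.972, -0.233, 0.0], [-0.233, 0.972, -0.0], [-0.0, -0.0, -1.0]]
wrist_force: [0.2, -0.4, 0.3]
grip_width: 0.494
grasp_force: 0.0
```

```bash
python3 m.py; python3 -c "
from h import *
o=[]
for n in('scene','side'):
  p=eyes.read_camera(n);u0,v0=(230,90) if n=='scene' else (230,120)
  o.append(cv2.resize(p['color'][v0:v0+110,u0:u0+140],None,fx=2.85,fy=2.85,interpolation=2))
cv2.imwrite('pics/s6.png',np.hstack(o))"
```

```text
stray [(array([0.628 , 0.1292]), np.float64(0.10840257713478274)), (array([0.6299, 0.1275]), np.float64(0.15359485906934123))] (array([0.629, 0.128]), np.float64(0.1358962381577028))
home [(array([0.6002, 0.2403]), np.float64(0.09435236601528851)), (array([0.603 , 0.2408]), np.float64(0.1547347499566475))] (array([0.6022, 0.2411]), np.float64(0.1289089844032436))
pad [(array([0.6167, 0.1287]), np.float64(0.8297673487099035)), (array([0.6297, 0.126 ]), np.float64(0.697593358486001))] (array([0.6248, 0.1258]), np.float64(0.7651919119191897))
candle [0.3695 0.1927 0.008 ]
candle [0.372  0.1926 0.008 ]
```

View pics/s6.png

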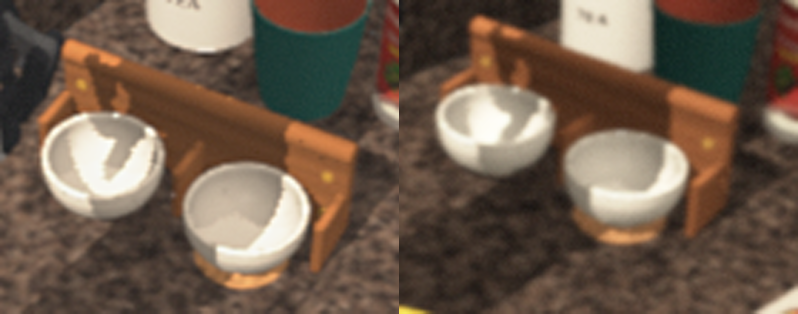

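The bowl in the right bay at (247,215) now fits at (0.629, 0.128), within about 1 mm of the pad's (0.628, 0.128). It is upright, and the bowl in the other bay has not moved.

```bash
python3 -c "
from rig import order
print(order.job_done())"
```

```text
the job is handed in; nothing more can be done
None
```

The stray white bowl stands in the cork-pad bay, upright against the back board and about 1 mm from the pad's centre by camera fit; the other bowl and the candle measured unmoved, the rest was not re-measured, and the job is handed in with no verdict returned.

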